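# Refit the detector's lamp

## Task

Refit the lamp of the detector: take the lamp holder out of its white storage block, lower it straight into the round lamp port on top of the detector so that its two pins pass through the port's two notches, push it gently down against the spring and turn it clockwise (seen from above) until you feel a pin come up firmly against the hidden, cushioned end stop and the lamp is clamped tight. Let go of it there. Do not force it at any time, nor turn on against the stop, and leave the bottle, the jar and the screwdriver alone.

Things in the scene. Friction and masses are not known exactly. Their poses are not given: they have to be found in the camera images.
- lamp: The lamp holder, 0.22 kg (0.18 to 0.29), upright; origin: centre of its underside, z up, x along its handle and pins. White round stem, 26 mm across, from z = 0 to 26 mm, its foot bevelled by 2.5 mm; two pins; a grey round flange 62 mm across from z = 26 to 32 mm; a handle bar on top. A half turn about z makes no difference.
- lamp_handle (a point): Point to grip on the lamp's bare-metal handle bar, on the lamp's axis, 55 mm above its underside (23 mm above the flange, 12 mm below the bar's top). The bar is 56 mm long (along the lamp's x), 12 mm thick (along y) and 35 mm high above the flange: take it from above across its thickness.
- lamp_pins (a point): Point on the lamp's axis between its two round steel pins, 13 mm above its underside. The pins are 7 mm thick and stick out of the stem along the lamp's +x and -x to 25 mm from the axis.
- lamp_flange (a point): Centre of the underside of the lamp's flange, 26 mm above the lamp's underside. Its height over port tells how far the lamp is in.
- rest: White storage block, 90 x 90 x 40 mm, fixed, origin at the centre of its underside. It has a round hole 55 mm wide in its middle; the lamp hangs loosely in this hole with its flange on the block's top (lamp origin 14 mm above the bench).
- detector: The detector, a white case 280 mm (x) by 220 mm (y) by 105 mm high, fixed to the bench; origin: centre of its underside, z up. On its top stands the lamp port, an aluminium collar 72 mm across and 34 mm high (its top is 139 mm above the bench), its axis at x = -60 mm, y = 0 of the detector's frame.
- port (a point): Centre of the collar's top, on the port's axis; axes as the detector's. A round hole 29 mm across with two notches, 10 mm wide, out to 28 mm from the axis along the detector's +x and -x: the lamp's x axis must be parallel to that. Flange underside above this point: 16.5 mm if the pins miss the notches and rest on the rim; 7 mm when the stem meets the contact plate; 0 when the flange strikes the collar.
- port_ramps (a point): On the port's axis, 5 mm below the collar's top, at the rim's underside. With the flange under 4.5 mm above the collar the pins pass under the rim; press to about 3 mm, then turn clockwise from above (the other way is blocked). From 22 degrees on, ramps draw the lamp down 1 mm per 18 degrees. A hidden cushioned stop for one pin, set anywhere from 43 to 77 degrees, ends the turn. Friction holds the lamp.
- contact_plate (a joint): Travel (m) of the sprung plate in the port on which the lamp's stem presses: 0 free, then 4 N to start and 2 N more per mm. About 0.004 when the flange is 3 mm above the collar, 0.0035 to 0.0056 with the lamp locked, 0.007 with the flange on the collar.
- bottle: Brown solvent bottle with a blue cap, 68 mm across, 130 mm high, upright; origin at the centre of its underside. Leave alone.
- jar: Small glass jar with a white lid, 44 mm across, 50 mm high, upright; origin at the centre of its underside. Leave alone.
- screwdriver: Screwdriver lying on the bench, x along it. Leave alone.
- interlock (a joint): Travel (m) of the lamp interlock, a soft plunger (under 1.5 N) inside the port just in front of the stop: the same pin pushes it in over the last 8 degrees of turn; 0 free, 0.003 when the pin meets the stop's cushion.
- stop_cushion (a joint): Travel (m) of the hard rubber cushion of the hidden stop, which one pin meets at the end of the turn, 23 mm from the axis: 0 free, 5 N per mm (0.12 N m of turning moment per mm). 0.3 to 1.2 mm is firmly home; 2 mm (10 N, 0.23 N m) or more is forced and would damage it.
There are look-alikes about, which are no part of the job. Leave any purple or turquoise look-alike of the lamp alone.

How it is judged:
On the way, in this order (a step that is already met when the one before it is completed fails the run):
1. the lamp is in the port, its pins in the notches, not yet turned (z of lamp in the frame of port below -0.0175 m and horizontal distance between lamp and port below 0.004 m and angle between the x axis of lamp and the x axis of detector, either way round below 0.25 rad), for 0.05 s.
2. the lamp is turned under the ramps up to the stop (value of joint interlock above 0.0022 m and value of joint contact_plate above 0.003 m and horizontal distance between lamp and port below 0.004 m), for 0.2 s.
At the end, for the whole second after the job is handed in: The lamp stands in the port, turned clockwise up to the stop (interlock pushed in by at least 2.2 mm of the 3 it has at the stop: within about 2 degrees of the stop), the contact plate pushed down by at least 3 mm, within 4 mm of the port's axis, upright within 3.4 degrees, at rest and released (all of step 2 and angle between lamp's own z axis and vertical below 0.06 rad and linear speed of lamp below 0.01 m/s and contact force between the fingers and lamp below 0.1 N); the robot touches nothing.
It fails at once if the lamp is forced: more than 60 N of contact force between lamp and detector (clamping alone makes about 25) (contact force between lamp and detector above 60 N).
It fails at once if the stop is forced: its cushion is squeezed by more than 2 mm (10 N) (value of joint stop_cushion above 0.002 m).
It fails at once if the bottle is disturbed (distance of bottle from where it was at the start of the episode above 0.02 m or angle between bottle's own z axis and vertical above 0.3 rad).
It fails at once if the jar is disturbed (distance of jar from where it was at the start of the episode above 0.02 m or angle between jar's own z axis and vertical above 0.3 rad).
It fails at once if the screwdriver is disturbed (distance of screwdriver from where it was at the start of the episode above 0.02 m).
It also fails if it takes over 67 s, if anything falls off the work surface, if the arm or the gripper's body presses on something with over 40 N, if the wrist force passes 120 N, or if a joint passes its speed limit or range.

## Robot

A 6-joint arm with a two-finger parallel gripper is mounted at the origin on the work surface. World frame = base frame: x ahead of the robot, y to its left, z up, the work surface at z = 0. Lengths are in m, angles in rad, forces in N, time in s.
With the tool pointing down it reaches from about 0.3 to 0.875 m from the base axis. Payload 6.4 kg.
Tool frame: the origin (TCP) lies on the centre line of the jaws, within the pads' length; the fingertips stand 14 mm ahead of it and the grasp point (between the pads) lies 5 mm behind it; z points along the fingers, y is the direction in which the jaws open and shut (so a half turn about z gives the same grasp; the last joint's range is limited). The gripper opens to 85 mm and grips with 20 to 120 N. Pads are 22 mm wide; open, the fingers measure 114 mm over their backs; the gripper's body (76 mm by 85 mm) begins 54 mm behind the grasp point. The pads swing forward as they close: fully open they stand 13 mm farther back than shut.
Start: joints at [-1.475, 0.181, 1.607, -0, 1.354, -0.206], TCP at [0.171, -0.549, 0.245] pointing down, gripper open.
Joint ranges: [-2.99, 2.99], [-0.89, 2.07], [0.3, 2.58], [-1.14, 4.28], [0, 2.63], [-3.12, 3.12]. Speed limits (rad/s): [2.57, 2.57, 3.01, 3.14, 3.14, 3.14].

## Interface

Orientations are given as a unit quaternion [w, x, y, z].
In Python, from bench import * gives the robot as it stands.
- The arm moves only by the tool servo_tool, never from a script. Its argument "plan" is a list that holds one entry, the list of rows, each a list of 5 numbers: the shift along the world's x, y, z in m, then the turn about the world's z in rad, then the gripper command: -1 is shut, 1 is fully open, values between are in proportion. In form: [[[tx, ty, tz, roll, claw], ...]]. A call has 1 to 8 rows; each row shifts and turns the commanded pose from where the row before left it; what a row does not reach is not made up. A row lasts 1/10 s, in which the tool goes at most 50 mm and 8.59 degrees, less where a joint would pass 70% of its speed; a pose out of reach is approached as far as the arm can. A call with a gripper value outside its range is refused whole. The fingers move at their own pace and stop on an object; the grip force is fixed at half the most. Time passes only in rows, so rows that do not move let the fingers close. It gives the time, the measured TCP pose, the force and the opening at its end, in the units of the state.
- get_obs(): the state, without advancing time (a new reading comes with each control period).
- camera(name): name is "scene" or "top"; returns a dict with "img" (384x512x3 uint8, blue, green, red), "camera_matrix" (3x3 intrinsics, pixels), "rvec" (rotation vector, rad) and "tvec" (3), from world to camera coordinates, as OpenCV has them. Camera axes: x right, y down, z forward; pixel columns grow to the right and rows downward; lengths in m; the calibration is good to about 2 mm. A picture is of the moment at which its call begins. There is no depth.
- hand_in(): hands the job in, once; it reports no verdict.
Trained networks look in a picture, given as the dict that the camera call returned (one of the last four; its "shot" number tells which), for a name from the list of things; names that differ only in an ending like _2 or _b are one class to them, and where a whole thing is asked for, a point or a joint stands for the part that bears it (a point fixed in the world has none). Each returns a list of dicts, best first, with "conf" (0 to 1); they miss things now and then, are a little off and sometimes report something else, mostly with a low value. They report only what shows in the picture. A call takes as long as a camera call. They do not tell look-alikes from the thing itself.
- trace(picture, thing): "mask" (384x512 bool, what is visible of it) and "rect" ([left, top, right, bottom] as shares, 0 to 1, of the picture: columns of its width, rows of its height, round what is visible of it).
- pinpoint(picture, thing): "centre" ([row, column] as shares, 0 to 1, of the picture: columns of its width, rows of its height: a listed point, or the origin of a listed thing).
The state is a dict: "time_s": time; "q": joint angles; "dq": joint speeds; "joint_efforts": joint torques, N m; "eef_pos": TCP position; "eef_rot": TCP orientation; "wrist_force": force on the tool from outside, world axes, zero at the start; "torque": the same for the moment, N m; "opening": opening from 0.0 (shut) to 1.0 (fully open).
Only numpy, scipy, OpenCV 4.12 (cv2) and the standard library are available. Lean on these libraries where they do the work, as an engineer would, in place of code of your own. Each camera call takes 0.05 s, during which the arm holds its last target.

## Working session

There is one attempt and no reset: what is moved stays moved. The work goes in short steps, Python scripts to look and compute and a tool call to move; the robot and the scene stay as the last step left them, time stands still between calls to the robot, and variables do not carry over. Pictures are saved under pics/ and viewed, and the job is handed in when it is done.

Besides the shell and the picture viewer there is one more tool, called after "Request:" by a JSON object that holds its "op" and its "data". servo_tool: Moves the arm, as the interface text tells. Its arguments: {"type":"object","properties":{"plan":{"type":"array"}},"required":["plan"]}

```bash
mkdir -p pics; ls
cat > h.py <<'E'
from bench import *
import numpy as np, cv2
def P(c):
    R,_=cv2.Rodrigues(np.array(c["rvec"],float)); return np.array(c["camera_matrix"])@np.hstack([R,np.array(c["tvec"],float).reshape(3,1)])
def px(d): return np.array([d["centre"][1]*512,d["centre"][0]*384])
def tri(c1,p1,c2,p2):
    X=cv2.triangulatePoints(P(c1),P(c2),np.array(p1,float).reshape(2,1),np.array(p2,float).reshape(2,1)).ravel(); return X[:3]/X[3]
def proj(c,X):
    v=P(c)@np.append(X,1); return v[:2]/v[2]
def atz(c,p,z):
    M=P(c);A=np.column_stack([M[:,0],M[:,1],-np.array([p[0],p[1],1])]);s=np.linalg.solve(A,-(M[:,2]*z+M[:,3]));return s[:2]
E
python3 - <<'E'
from h import *
o=get_obs();print({k:np.round(v,3) for k,v in o.items()})
cs={n:camera(n) for n in("scene","top")}
for n,c in cs.items():
    cv2.imwrite(f"pics/{n}0.png",c["img"])
    R,_=cv2.Rodrigues(np.array(c["rvec"],float));print(n,(-R.T@np.array(c["tvec"]).ravel()).round(3))
    for t in["lamp","lamp_handle","lamp_pins","lamp_flange","rest","port","port_ramps","detector","bottle","jar","screwdriver"]:
        r=pinpoint(c,t);print(n,t,[(px(d).round(1).tolist(),round(d["conf"],2)) for d in r])
E
```

```text
pics
{'time_s': np.float64(0.0), 'q': array([-1.475,  0.182,  1.608, -0.   ,  1.354, -0.206]), 'dq': array([-0.   , -0.   ,  0.001,  0.   ,  0.   , -0.   ]), 'joint_efforts': array([-1.0000e-03, -4.4488e+01, -3.5133e+01, -0.0000e+00,  9.0000e-03,
       -0.0000e+00]), 'eef_pos': array([ 0.171, -0.548,  0.244]), 'eef_rot': array([-0.001,  0.989,  0.15 ,  0.   ]), 'wrist_force': array([-1.069, -0.454, -0.582]), 'torque': array([-0.006,  0.015, -0.019]), 'opening': np.float64(0.998)}
scene [0.99  0.068 0.699]
scene lamp [([161.2, 157.5], 0.65), ([206.7, 162.9], 0.63), ([166.7, 189.0], 0.62)]
scene lamp_handle [([158.4, 142.8], 0.8), ([205.5, 146.2], 0.75), ([166.8, 174.9], 0.57)]
scene lamp_pins [([165.1, 185.6], 0.79), ([205.6, 156.8], 0.69), ([161.6, 152.2], 0.58)]
scene lamp_flange [([165.9, 182.9], 0.8), ([201.7, 152.7], 0.64), ([206.2, 143.7], 0.62), ([162.1, 155.8], 0.61)]
scene rest [([206.8, 163.8], 0.83)]
scene port [([403.8, 239.6], 0.64)]
scene port_ramps [([406.4, 240.5], 0.86)]
scene detector [([374.5, 299.7], 0.93)]
scene bottle [([132.5, 248.0], 0.79)]
scene jar [([310.3, 171.4], 0.66)]
scene screwdriver [([228.2, 267.5], 0.67)]
top [ 0.442 -0.123  1.221]
top lamp [([350.6, 211.3], 0.86), ([335.6, 252.0], 0.83), ([378.8, 242.2], 0.79)]
top lamp_handle [([358.2, 207.1], 0.82), ([383.6, 241.6], 0.7), ([338.1, 255.7], 0.68)]
top lamp_pins [([352.4, 209.9], 0.81), ([336.5, 253.0], 0.79), ([343.0, 141.9], 0.52)]
top lamp_flange [([354.0, 204.9], 0.8), ([334.1, 255.1], 0.74), ([337.5, 250.1], 0.56), ([381.4, 242.8], 0.56)]
top rest [([333.7, 256.0], 0.7)]
top port [([133.3, 195.4], 0.82)]
top port_ramps [([130.0, 195.7], 0.94)]
top detector [([147.5, 180.9], 0.58), ([335.0, 256.0], 0.2)]
top bottle [([339.6, 143.8], 0.68)]
top jar [([236.8, 283.5], 0.54)]
top screwdriver [([259.3, 154.8], 0.84)]
```

View pics/scene0.png

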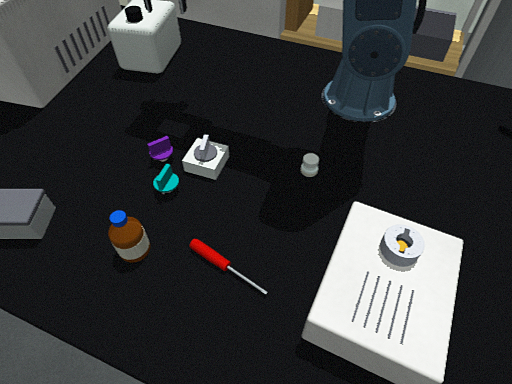

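View pics/top0.png

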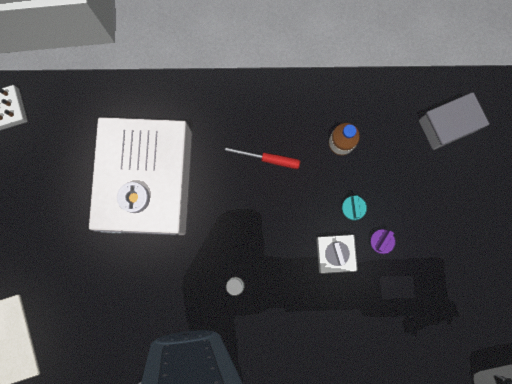

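Run:
```python
from h import *
cs={n:camera(n) for n in("scene","top")}
s,t=cs["scene"],cs["top"]
print("tcp proj",proj(s,get_obs()["eef_pos"]),proj(t,get_obs()["eef_pos"]))
sel={"scene":{"lamp":(206,150),"port":(403,240)},"top":{"lamp":(337,254),"port":(132,196)}}
def near(c,n,name,p0):
    r=pinpoint(c,name); r=[px(d) for d in r]; 
    return min(r,key=lambda p:np.linalg.norm(p-p0)) if r else np.array([np.nan]*2)
for nm,k in [("lamp_handle","lamp"),("lamp_flange","lamp"),("lamp_pins","lamp"),("lamp","lamp"),("port","port"),("port_ramps","port")]:
    a=near(s,0,nm,sel["scene"][k]);b=near(t,0,nm,sel["top"][k])
    X=tri(s,a,t,b);print(nm,a.round(1),b.round(1),X.round(4),"res",(proj(s,X)-a).round(1))
a=near(s,0,"detector",(374,300));b=near(t,0,"detector",(147,181));print("det",tri(s,a,t,b).round(3))
for nm,p,q in [("rest",(207,164),(334,256)),("bottle",(132,248),(340,144)),("jar",(310,171),(237,284)),("screwdriver",(228,267),(259,155))]:
    a=near(s,0,nm,p);b=near(t,0,nm,q);print(nm,tri(s,a,t,b).round(3))
def crop(c,cx,cy,w,f):
    i=c["img"][cy-w:cy+w,cx-w:cx+w];return cv2.resize(i,None,fx=f,fy=f,interpolation=cv2.INTER_CUBIC)
im=np.vstack([np.hstack([crop(s,206,155,30,5),crop(t,337,254,30,5)]),np.hstack([crop(s,403,243,30,5),crop(t,133,197,30,5)])])
cv2.imwrite("pics/crop0.png",im)
```

```text
tcp proj [166.03323271  11.23265969] [474.95819536 386.86582018]
lamp_handle [205.1 145. ] [339.1 256.3] [ 0.4336 -0.3112  0.0621] res [-0.4 -0. ]
lamp_flange [204.9 154.9] [339.  249.9] [ 0.4481 -0.3124  0.0395] res [-2.3 -0.1]
lamp_pins [206.3 157.4] [333.7 252.8] [ 0.4429 -0.3045  0.028 ] res [0.4 0. ]
lamp [205.5 161.3] [335.8 249.9] [ 0.4491 -0.3095  0.0174] res [-1.2 -0.1]
port [404.7 242.9] [131.4 196.9] [0.5781 0.188  0.1323] res [-0.6 -0. ]
port_ramps [406.3 237.5] [131.6 194. ] [0.5822 0.1826 0.1542] res [-1.7 -0.1]
det [ 0.63   0.187 -0.009]
rest [ 0.428 -0.316 -0.011]
bottle [ 0.739 -0.331  0.012]
jar [ 0.363 -0.049  0.009]
screwdriver [ 0.699 -0.12  -0.003]
```

View pics/crop0.png

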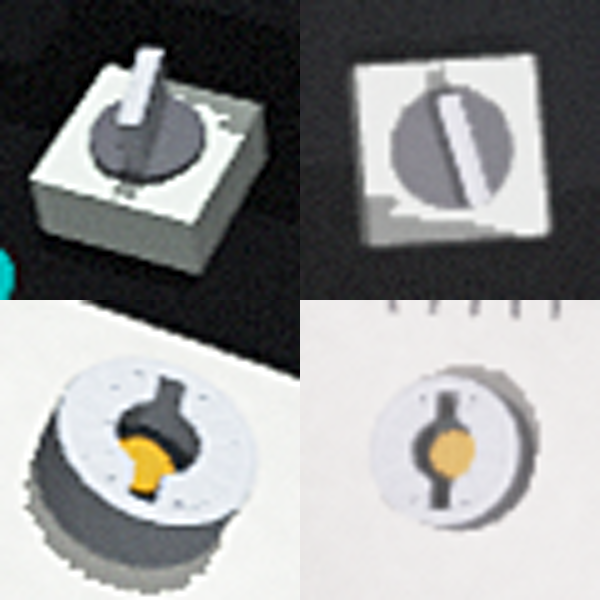

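Run:
```python
from h import *
s,t=camera("scene"),camera("top")
def rays(c,pts,z): return np.array([atz(c,p,z) for p in pts])
def up(c,cx,cy,w,f=8):
    return cv2.resize(c["img"][cy-w:cy+w,cx-w:cx+w],None,fx=f,fy=f,interpolation=cv2.INTER_CUBIC)
def toimg(pts,cx,cy,w,f=8): return (np.array(pts,float)+.5)/f-.5+np.array([cx-w,cy-w])
# rectify: bird's-eye views at given z, 0.5mm/px
def bird(c,x0,y0,z,half=0.06,n=480):
    g=np.linspace(-half,half,n)
    Y,X=np.meshgrid(g,g) # rows x, cols y
    pts=np.stack([X+x0,Y+y0,np.full_like(X,z)],-1).reshape(-1,3)
    M=P(c);v=np.c_[pts,np.ones(len(pts))]@M.T
    m=(v[:,:2]/v[:,2:]).astype(np.float32).reshape(n,n,2)
    im=cv2.remap(c["img"],m[...,0],m[...,1],cv2.INTER_CUBIC)
    im=im[::-1,::-1].copy() # up=+x, left=+y
    for k in range(0,n,40): 
        cv2.line(im,(k,0),(k,n),(0,0,255) if k==n//2 else (0,160,0),1);cv2.line(im,(0,k),(n,k),(0,0,255) if k==n//2 else (0,160,0),1)
    return cv2.resize(im,(290,290))
L=(0.438,-0.312);
a=np.hstack([bird(t,*L,0.046),bird(s,*L,0.046)])
b=np.hstack([bird(t,*L,0.081),bird(s,*L,0.081)])
cv2.imwrite("pics/birdL.png",np.vstack([a,b]))
Q=(0.578,0.187)
cv2.imwrite("pics/birdP.png",np.hstack([bird(t,*Q,0.139),bird(s,*Q,0.139)]))
```

```text
(no output)
```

View pics/birdL.png

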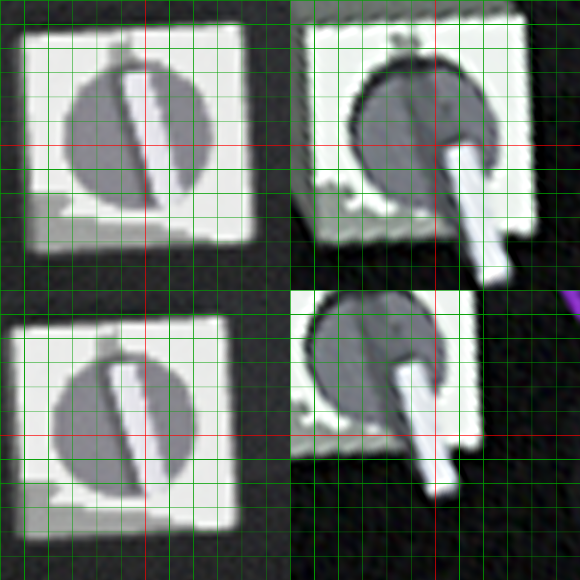

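View pics/birdP.png

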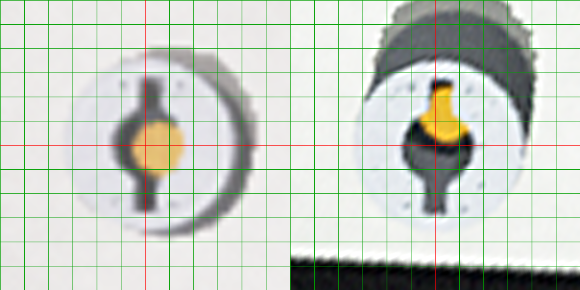

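Request:
{"op": "servo_tool", "data": {"plan": [[[0.03,0.02,0,0.14,0],[0.03,0.02,0,0.14,0],[0.03,0.03,0,0.14,0],[0.03,0.03,0,0.14,0],[0.03,0.03,0,0.14,0],[0.03,0.03,0,0.14,0],[0.03,0.03,0,0.14,0],[0.02,0.02,0,0.14,0]]]}}

```text
time_s: 3.3
eef_pos: [0.4025, -0.3369, 0.2455]
eef_rot: [0.0, 0.755, 0.655, 0.0]
wrist_force: [0.2, -0.6, -1.1]
opening: 0.501
```

Request:
{"op": "servo_tool", "data": {"plan": [[[0.02,0.02,-0.01,0.14,0],[0.01,0.01,-0.01,0.14,0],[0.01,0,-0.01,0.14,0],[0,0,-0.01,0.14,0],[0,0,-0.01,0.14,0],[0,0,-0.01,0.14,0],[0,0,-0.01,0.14,0],[0,0,-0.01,0.14,0]]]}}

```text
time_s: 4.1
eef_pos: [0.441, -0.309, 0.1649]
eef_rot: [0.0, 0.293, 0.956, -0.0]
wrist_force: [0.6, -0.1, -0.3]
opening: 0.501
```

Request:
{"op": "servo_tool", "data": {"plan": [[[0,0,0,0.14,0],[0,0,0,0.14,0],[0,0,0,0.14,0],[0,0,0,0.14,0],[0,0,0,0.14,0],[0,0,0,0.14,0],[0,0,0,0,0],[0,0,0,0,0]]]}}

```text
time_s: 4.9
eef_pos: [0.441, -0.3091, 0.1653]
eef_rot: [0.0, -0.118, 0.993, -0.0]
wrist_force: [0.4, -0.2, 0.9]
opening: 0.499
```

```bash
cat >> h.py <<'E'
def yaw(o=None):
    w,x,y,z=(o or get_obs())["eef_rot"]
    return np.degrees(np.arctan2(2*(x*y+w*z),1-2*(y*y+z*z)))
def st():
    o=get_obs();print("t",round(float(o["time_s"]),2),"pos",o["eef_pos"].round(4),"yaw",yaw(o).round(2),"q",o["q"].round(2),"F",o["wrist_force"].round(1),"T",o["torque"].round(3),"open",round(float(o["opening"]),3))
E
python3 -c "
from h import *
st()
c=camera('top');cv2.imwrite('pics/t1.png',c['img']);c=camera('scene');cv2.imwrite('pics/s1.png',c['img'])"
```

```text
t 4.9 pos [ 0.441  -0.3091  0.1653] yaw -166.45 q [-0.83  0.19  1.77 -0.    1.18 -2.64] F [ 0.4 -0.2  0.9] T [ 0.027 -0.034 -0.017] open 0.499
```

```bash
python3 -c "
import cv2,numpy as np
a=cv2.imread('pics/s1.png')[90:220,130:300];b=cv2.imread('pics/t1.png')[190:320,260:430]
cv2.imwrite('pics/c1.png',cv2.resize(np.hstack([a,b]),None,fx=2.3,fy=2.3))"
```

```text
(no output)
```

View pics/c1.png

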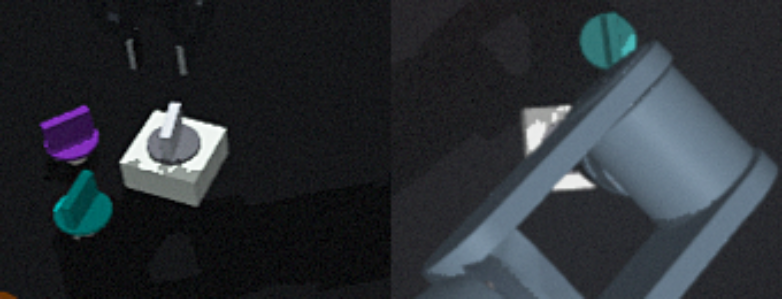

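Request:
{"op": "servo_tool", "data": {"plan": [[[0,0,-0.02,0.01,0],[0,0,-0.02,0,0],[0,0,-0.02,0,0],[0,0,-0.015,0,0],[0,0,-0.012,0,0],[0,0,-0.008,0,0],[0,0,-0.004,0,0],[0,0,0,0,0]]]}}

```text
time_s: 5.8
eef_pos: [0.4409, -0.309, 0.0661]
eef_rot: [-0.0, -0.125, 0.992, 0.0]
wrist_force: [0.7, -0.3, 0.3]
opening: 0.499
```

Request:
{"op": "servo_tool", "data": {"plan": [[[0,0,0,0,-1],[0,0,0,0,-1],[0,0,0,0,-1],[0,0,0,0,-1],[0,0,0,0,-1],[0,0,0,0,-1],[0,0,0,0,-1],[0,0,0,0,-1]]]}}

```text
time_s: 6.6
eef_pos: [0.4414, -0.3095, 0.0671]
eef_rot: [0.0, -0.125, 0.992, -0.001]
wrist_force: [0.0, -0.4, 5.7]
opening: 0.128
```

```bash
python3 -c "
from h import *
st()
c=camera('scene');cv2.imwrite('pics/s2.png',cv2.resize(c['img'][90:220,130:300],None,fx=4,fy=4))"
```

```text
t 6.6 pos [ 0.4414 -0.3095  0.0671] yaw -165.66 q [-0.83  0.33  1.82  0.    0.98 -2.65] F [ 0.  -0.4  5.7] T [0.092 0.022 0.019] open 0.128
```

View pics/s2.png

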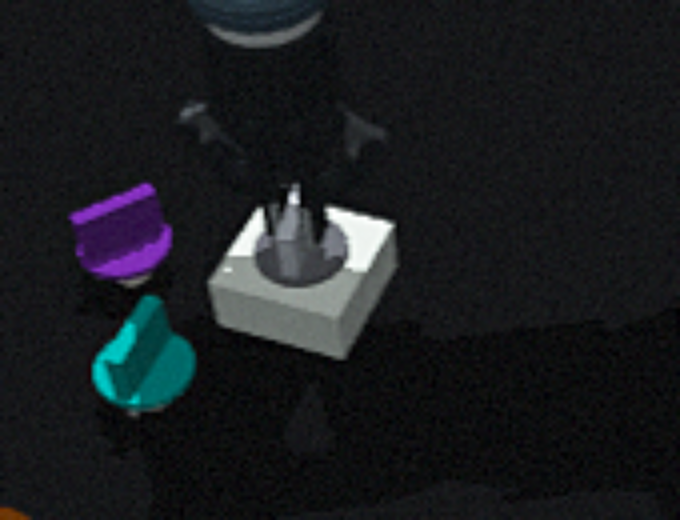

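Request:
{"op": "servo_tool", "data": {"plan": [[[0,0,0.005,0,-1],[0,0,0.015,0,-1],[0,0,0.025,0,-1],[0,0,0.035,0,-1],[0,0,0.04,0,-1],[0,0,0.04,0,-1],[0,0,0.025,0,-1],[0,0,0.01,0,-1]]]}}

```text
time_s: 7.45
eef_pos: [0.4417, -0.3098, 0.2653]
eef_rot: [0.002, -0.125, 0.992, -0.002]
wrist_force: [-0.1, -1.1, -2.8]
opening: 0.126
```

Request:
{"op": "servo_tool", "data": {"plan": [[[0.01,0.03,0,-0.03,-1],[0.01,0.03,0,-0.03,-1],[0.01,0.035,0,-0.03,-1],[0.01,0.035,0,-0.03,-1],[0.01,0.035,0,-0.03,-1],[0.01,0.035,0,-0.03,-1],[0.01,0.035,0,-0.03,-1],[0.01,0.035,0,-0.03,-1]]]}}

```text
time_s: 8.25
eef_pos: [0.5202, -0.0373, 0.2601]
eef_rot: [-0.001, -0.004, 1.0, 0.0]
wrist_force: [0.4, -0.1, -3.4]
opening: 0.127
```

Request:
{"op": "servo_tool", "data": {"plan": [[[0.01,0.035,0,-0.03,-1],[0.01,0.035,0,-0.03,-1],[0.01,0.035,0,0,-1],[0.01,0.035,0,0,-1],[0.01,0.035,0,0,-1],[0.007,0.03,0,0,-1],[0,0.02,0,0,-1],[0,0,0,0,-1]]]}}

```text
time_s: 9.05
eef_pos: [0.5766, 0.1886, 0.2596]
eef_rot: [-0.002, 0.023, 1.0, 0.0]
wrist_force: [-0.3, 0.5, -2.8]
opening: 0.127
```

```bash
python3 -c "
from h import *
st()
c=camera('scene');cv2.imwrite('pics/s3.png',c['img']);c=camera('top');cv2.imwrite('pics/t3.png',c['img'])"
```

```text
t 9.05 pos [0.5766 0.1886 0.2596] yaw 177.33 q [ 0.12  0.24  1.51  0.    1.4  -1.4 ] F [-0.3  0.5 -2.8] T [-0.038 -0.038  0.051] open 0.127
```

View pics/s3.png

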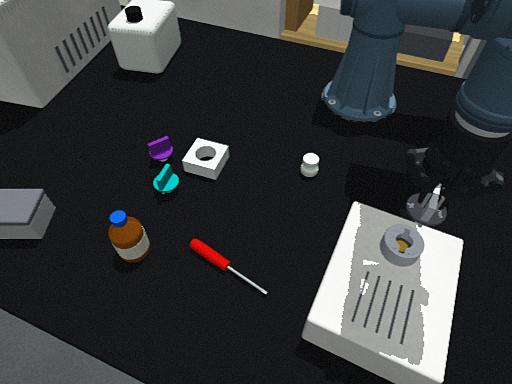

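View pics/t3.png

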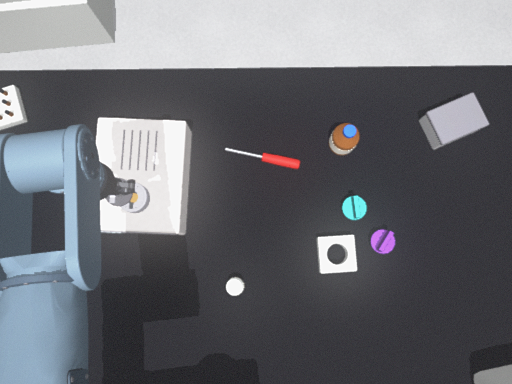

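```bash
cat >> h.py <<'E'
def bird2(c,x0,y0,z,half=0.06,n=480):
    g=np.linspace(-half,half,n)
    Y,X=np.meshgrid(g,g)
    pts=np.stack([X+x0,Y+y0,np.full_like(X,z)],-1).reshape(-1,3)
    v=np.c_[pts,np.ones(len(pts))]@P(c).T
    m=(v[:,:2]/v[:,2:]).astype(np.float32).reshape(n,n,2)
    return cv2.remap(c["img"],m[...,0],m[...,1],cv2.INTER_CUBIC)[::-1,::-1].copy()
def ov(im,dx,dy,r,col,half=0.06):
    n=im.shape[0];s=n/2/half
    cv2.circle(im,(int(round(n/2-dy*s)),int(round(n/2-dx*s))),int(round(r*s)),col,1)
def seg(im,a,b,col,half=0.06):
    n=im.shape[0];s=n/2/half
    f=lambda p:(int(round(n/2-p[1]*s)),int(round(n/2-p[0]*s)))
    cv2.line(im,f(a),f(b),col,1)
E
cat > port.py <<'E'
from h import *
s,t=camera("scene"),camera("top")
Q=np.array([0.578,0.1856]);o=get_obs();e=o["eef_pos"]
out=[]
for c in(s,t):
    im=bird2(c,*Q,0.139);ov(im,0,0,.036,(0,0,255));ov(im,0,0,.0145,(0,0,255))
    a=np.radians(-3);u=np.array([np.cos(a),np.sin(a)]);w=np.array([-u[1],u[0]])*.005
    seg(im,w-u*.028,w+u*.028,(0,200,0));seg(im,-w-u*.028,-w+u*.028,(0,200,0));out.append(cv2.resize(im,(390,390)))
cv2.imwrite("pics/p4.png",np.hstack(out))
out=[]
for c in(s,t):
  im=bird2(c,e[0],e[1],e[2]-.0531+.032);ov(im,0,0,.031,(0,0,255))
  im2=bird2(c,e[0],e[1],e[2]-.0531+.067);a=np.radians(yaw(o));u=np.array([np.cos(a),np.sin(a)]);w=np.array([-u[1],u[0]])*.006
  seg(im2,w-u*.028,w+u*.028,(0,0,255));seg(im2,-w-u*.028,-w+u*.028,(0,0,255))
  out.append(np.hstack([im,im2]))
cv2.imwrite("pics/l4.png",cv2.resize(np.vstack(out)[:480],(780,390)))
E
python3 port.py
```

```text
(no output)
```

View pics/p4.png

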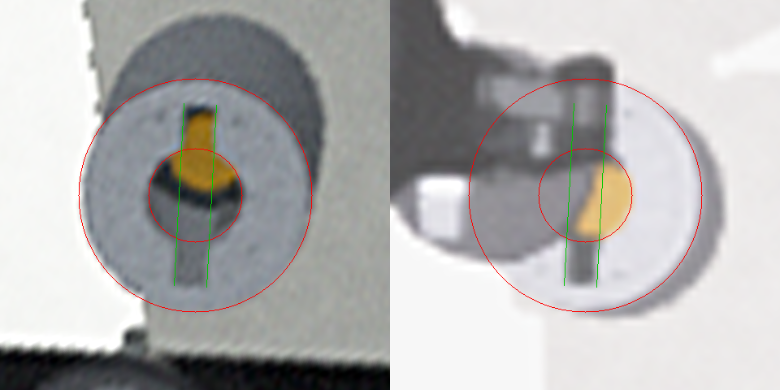

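View pics/l4.png

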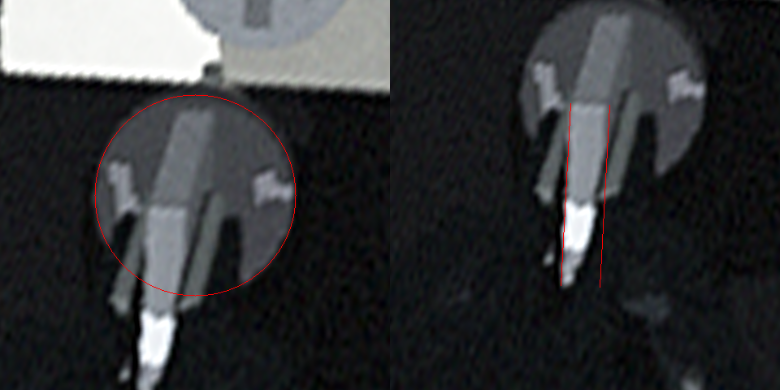

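Run:
```python
from h import *
s,t=camera("scene"),camera("top")
o=get_obs();e=o["eef_pos"];print(e,yaw(o))
out=[]
for c in(s,t):
  im=bird2(c,e[0],e[1],e[2]-.0531+.032,.045,760);im=cv2.convertScaleAbs(im,alpha=1.8 if c is s else 1)
  ov(im,0,0,.031,(0,0,255),.045);out.append(cv2.resize(im,(390,390)))
cv2.imwrite("pics/l5.png",cv2.resize(np.hstack(out),(780,390)))
```

```text
[0.57782479 0.1849334  0.26103002] 177.07418073601843
```

View pics/l5.png

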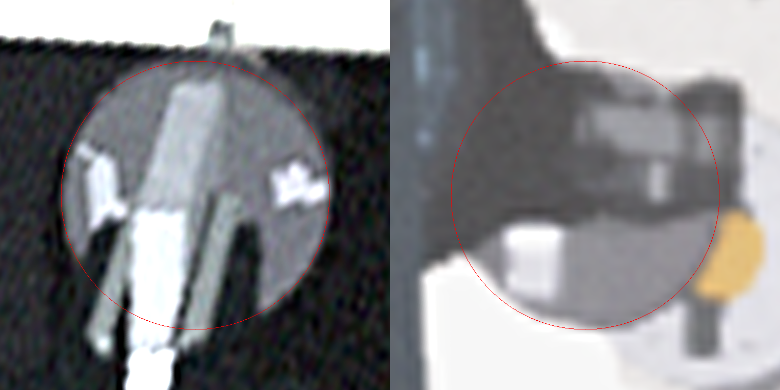

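Request:
{"op": "servo_tool", "data": {"plan": [[[0,0.0005,-0.01,0,-1],[0,0,-0.015,0,-1],[0,0,-0.015,0,-1],[0,0,-0.015,0,-1],[0,0,-0.008,0,-1],[0,0,-0.002,0,-1],[0,0,0,0,-1],[0,0,0,0,-1]]]}}

```text
time_s: 10.15
eef_pos: [0.5785, 0.1866, 0.197]
eef_rot: [0.001, 0.025, 1.0, 0.0]
wrist_force: [0.6, -0.4, -3.1]
opening: 0.126
```

Run:
```python
from h import *
st()
s=camera("scene");t=camera("top");st()
o=get_obs();e=o["eef_pos"]
im=bird2(s,e[0],e[1],e[2]-.0531+.032,.045,760);im=cv2.convertScaleAbs(im,alpha=1.4);ov(im,0,0,.031,(0,0,255),.045)
im2=bird2(s,.578,.1856,.139,.045,760);ov(im2,0,0,.036,(0,0,255),.045)
cv2.imwrite("pics/l6.png",cv2.resize(np.hstack([im,im2]),(780,390)))
im=cv2.resize(s["img"][170:290,330:470],None,fx=5,fy=5,interpolation=cv2.INTER_CUBIC);cv2.imwrite("pics/s6.png",im)
```

```text
t 10.15 pos [0.5785 0.1866 0.197 ] yaw 177.15 q [ 0.12  0.3   1.57 -0.    1.28 -1.4 ] F [ 0.6 -0.4 -3.1] T [-0.077 -0.035  0.013] open 0.126
t 10.25 pos [0.5785 0.1866 0.1972] yaw 177.15 q [ 0.12  0.3   1.57 -0.    1.28 -1.4 ] F [ 0.7  0.1 -2.4] T [-0.042 -0.086 -0.025] open 0.132
```

View pics/l6.png

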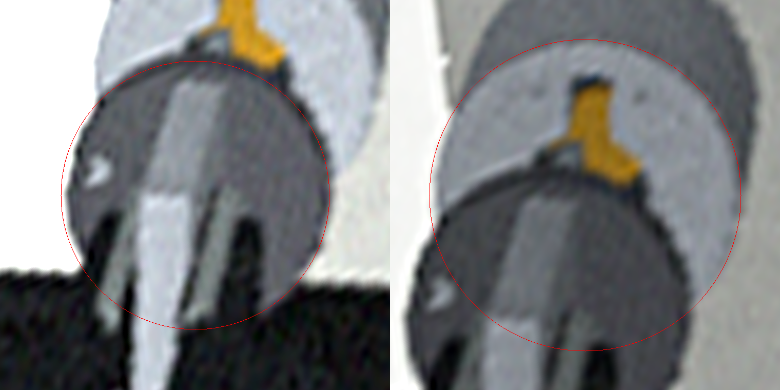

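View pics/s6.png

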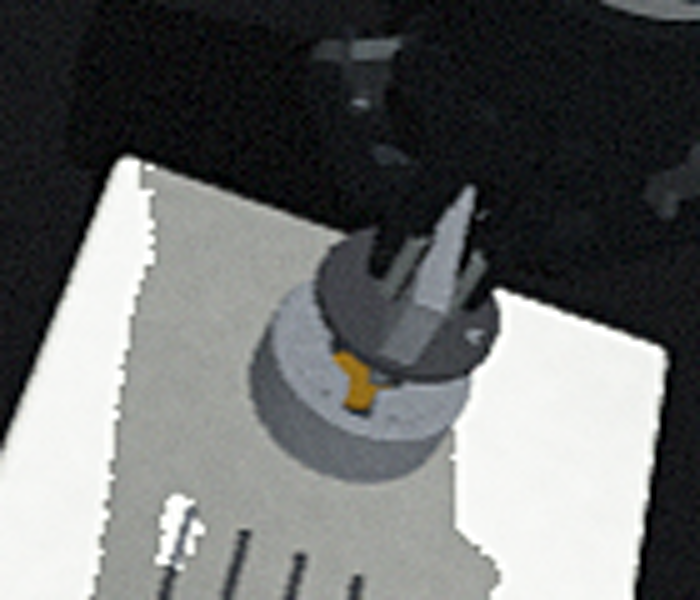

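Request:
{"op": "servo_tool", "data": {"plan": [[[0,0,-0.002,0,-1],[0,0,-0.002,0,-1],[0,0,-0.002,0,-1],[0,0,-0.002,0,-1],[0,0,-0.002,0,-1],[0,0,0,0,-1]]]}}

```text
time_s: 10.85
eef_pos: [0.5777, 0.1864, 0.1858]
eef_rot: [-0.0, 0.025, 1.0, -0.0]
wrist_force: [0.2, -0.1, -3.0]
opening: 0.127
```

```bash
python3 -c "
from h import *
st()"
```

```text
t 10.85 pos [0.5777 0.1864 0.1858] yaw 177.14 q [ 0.12  0.31  1.58  0.    1.26 -1.4 ] F [ 0.2 -0.1 -3. ] T [ 0.011 -0.035 -0.037] open 0.127
```

No contact with the bore so far. Next come the pins.

Request:
{"op": "servo_tool", "data": {"plan": [[[0,0,-0.001,0,-1],[0,0,-0.001,0,-1],[0,0,-0.001,0,-1],[0,0,-0.001,0,-1],[0,0,-0.001,0,-1],[0,0,0,0,-1]]]}}

```text
time_s: 11.45
eef_pos: [0.5778, 0.1865, 0.1811]
eef_rot: [-0.0, 0.025, 1.0, -0.0]
wrist_force: [0.3, 0.5, -2.7]
opening: 0.13
```

```bash
python3 -c "
from h import *
st()"
```

```text
t 11.45 pos [0.5778 0.1865 0.1811] yaw 177.14 q [ 0.12  0.31  1.58  0.    1.25 -1.4 ] F [ 0.3  0.5 -2.7] T [ 0.015  0.027 -0.054] open 0.13
```

Request:
{"op": "servo_tool", "data": {"plan": [[[0,0,-0.001,0,-1],[0,0,-0.001,0,-1],[0,0,-0.001,0,-1],[0,0,-0.001,0,-1],[0,0,-0.001,0,-1],[0,0,-0.001,0,-1],[0,0,0,0,-1]]]}}

```text
time_s: 12.15
eef_pos: [0.5778, 0.1865, 0.1751]
eef_rot: [-0.0, 0.025, 1.0, -0.0]
wrist_force: [0.3, 0.4, -2.5]
opening: 0.126
```

```bash
python3 -c "
from h import *
st()"
```

```text
t 12.15 pos [0.5778 0.1865 0.1751] yaw 177.15 q [ 0.12  0.32  1.59 -0.    1.24 -1.4 ] F [ 0.3  0.4 -2.5] T [0.001 0.033 0.003] open 0.126
```

Request:
{"op": "servo_tool", "data": {"plan": [[[0,0,-0.001,0,-1],[0,0,-0.001,0,-1],[0,0,-0.001,0,-1],[0,0,0,0,-1],[0,0,0,0,-1]]]}}

```text
time_s: 12.65
eef_pos: [0.578, 0.1865, 0.1728]
eef_rot: [0.0, 0.025, 1.0, 0.0]
wrist_force: [-0.9, 0.4, 1.7]
opening: 0.127
```

```bash
python3 -c "
from h import *
st()"
```

```text
t 12.65 pos [0.578  0.1865 0.1728] yaw 177.15 q [ 0.12  0.32  1.59 -0.    1.23 -1.4 ] F [-0.9  0.4  1.7] T [-0.066  0.309 -0.086] open 0.127
```

Request:
{"op": "servo_tool", "data": {"plan": [[[0,0,-0.001,0,-1],[0,0,-0.001,0,-1],[0,0,-0.001,0,-1],[0,0,-0.001,0,-1],[0,0,0,0,-1],[0,0,0,0,-1]]]}}

```text
time_s: 13.25
eef_pos: [0.5782, 0.1865, 0.1694]
eef_rot: [0.0, 0.025, 1.0, 0.0]
wrist_force: [-4.3, -1.2, 9.0]
opening: 0.128
```

```bash
python3 -c "
from h import *
st()"
```

```text
t 13.25 pos [0.5782 0.1865 0.1694] yaw 177.15 q [ 0.12  0.33  1.59 -0.    1.23 -1.4 ] F [-4.3 -1.2  9. ] T [-0.184  0.827  0.022] open 0.128
```

```bash
cat > m.py <<'E'
from h import *
import sys
n=int(sys.argv[1]) if len(sys.argv)>1 else 3
A=[]
for i in range(n):
    o=get_obs();A.append(np.r_[o["eef_pos"]*1000,yaw(o)%360,o["wrist_force"],o["torque"],o["joint_efforts"][5],o["q"][5]])
    if i<n-1: camera("top")
A=np.array(A);m=A.mean(0)
print("t",round(float(o["time_s"]),2),"pos",m[:3].round(2),"turn(deg from start)",(177.15-m[3]).round(2),"F",m[4:7].round(1),"T",m[7:10].round(3),"j6",m[10].round(3),"std Tz,j6",A[:,9].std().round(3),A[:,10].std().round(3),"op",round(float(o["opening"]),3))
E
python3 m.py 3
```

```text
t 13.35 pos [578.17 186.52 169.41] turn(deg from start) -0.0 F [-4.1 -0.9  8.7] T [-0.182  0.826  0.013] j6 -0.0 std Tz,j6 0.031 0.0 op 0.133
```

Request:
{"op": "servo_tool", "data": {"plan": [[[-0.0005,0,0,0,-1],[0,0,0,-0.02,-1],[0,0,0,-0.03,-1],[0,0,0,-0.03,-1],[0,0,0,-0.03,-1],[0,0,0,-0.03,-1],[0,0,0,-0.02,-1],[0,0,0,0,-1]]]}}

```text
time_s: 14.15
eef_pos: [0.5787, 0.1866, 0.1698]
eef_rot: [0.002, 0.105, 0.994, 0.0]
wrist_force: [-1.5, 0.1, 7.2]
opening: 0.126
```

```bash
python3 m.py 3
```

```text
t 14.25 pos [578.67 186.58 169.82] turn(deg from start) 9.18 F [-1.2 -0.2  7.5] T [-0.077  0.281  0.009] j6 0.081 std Tz,j6 0.019 0.077 op 0.133
```

Request:
{"op": "servo_tool", "data": {"plan": [[[0,0,-0.0005,-0.03,-1],[0,0,0,-0.04,-1],[0,0,0,-0.04,-1],[0,0,0,-0.04,-1],[0,0,0,-0.04,-1],[0,0,0,-0.04,-1],[0,0,0,-0.03,-1],[0,0,0,0,-1]]]}}

```text
time_s: 15.05
eef_pos: [0.5791, 0.1866, 0.1696]
eef_rot: [0.002, 0.233, 0.972, 0.001]
wrist_force: [0.2, -0.1, 9.1]
opening: 0.13
```

```bash
python3 m.py 3
```

```text
t 15.15 pos [579.13 186.56 169.64] turn(deg from start) 24.09 F [-0.2 -0.2  8. ] T [-0.083  0.115  0.011] j6 0.112 std Tz,j6 0.004 0.114 op 0.129
```

Request:
{"op": "servo_tool", "data": {"plan": [[[0,0,-0.0005,-0.03,-1],[0,0,-0.0001,-0.03,-1],[0,0,-0.0001,-0.03,-1],[0,0,-0.0001,-0.03,-1],[0,0,-0.0001,-0.03,-1],[0,0,-0.0001,-0.03,-1],[0,0,0,0,-1]]]}}

```text
time_s: 15.85
eef_pos: [0.5794, 0.1865, 0.169]
eef_rot: [0.002, 0.32, 0.948, 0.001]
wrist_force: [-0.7, 0.6, 9.2]
opening: 0.131
```

```bash
python3 m.py 4
```

```text
t 16.0 pos [579.36 186.51 168.97] turn(deg from start) 34.4 F [-0.7 -0.8  9.6] T [-0.121  0.136 -0.018] j6 0.086 std Tz,j6 0.021 0.11 op 0.129
```

Request:
{"op": "servo_tool", "data": {"plan": [[[0,0,-0.0001,-0.03,-1],[0,0,-0.0001,-0.03,-1],[0,0,0,0,-1]]]}}

```text
time_s: 16.3
eef_pos: [0.5794, 0.1865, 0.1689]
eef_rot: [0.002, 0.348, 0.938, 0.001]
wrist_force: [0.0, 0.4, 9.7]
opening: 0.128
```

```bash
python3 m.py 5
```

```text
t 16.5 pos [579.42 186.52 168.85] turn(deg from start) 37.84 F [-0.4 -0.3  9.4] T [-0.139  0.136  0.   ] j6 0.068 std Tz,j6 0.037 0.105 op 0.127
```

Request:
{"op": "servo_tool", "data": {"plan": [[[0,0,-0.0001,-0.02,-1],[0,0,0,-0.01,-1],[0,0,0,0,-1]]]}}

```text
time_s: 16.8
eef_pos: [0.5795, 0.1865, 0.1688]
eef_rot: [0.002, 0.362, 0.932, 0.001]
wrist_force: [0.5, -0.6, 9.4]
opening: 0.129
```

```bash
python3 m.py 5
```

```text
t 17.0 pos [579.45 186.51 168.78] turn(deg from start) 39.55 F [-0.3 -0.4  9.6] T [-0.158  0.117  0.034] j6 0.048 std Tz,j6 0.02 0.038 op 0.133
```

Request:
{"op": "servo_tool", "data": {"plan": [[[0,0,-0.0001,-0.02,-1],[0,0,0,0,-1]]]}}

```text
time_s: 17.2
eef_pos: [0.5795, 0.1865, 0.1687]
eef_rot: [0.002, 0.371, 0.929, 0.001]
wrist_force: [-1.0, 0.2, 9.3]
opening: 0.129
```

```bash
python3 m.py 5
```

```text
t 17.4 pos [579.47 186.5  168.71] turn(deg from start) 40.7 F [-0.7 -0.3  9.8] T [-0.122  0.136 -0.002] j6 0.059 std Tz,j6 0.038 0.065 op 0.126
```

Request:
{"op": "servo_tool", "data": {"plan": [[[0,0,-0.0001,-0.02,-1],[0,0,0,0,-1]]]}}

```text
time_s: 17.6
eef_pos: [0.5795, 0.1865, 0.1687]
eef_rot: [0.002, 0.38, 0.925, 0.001]
wrist_force: [-0.3, -1.1, 9.8]
opening: 0.129
```

```bash
python3 m.py 5
```

```text
t 17.8 pos [579.51 186.51 168.66] turn(deg from start) 41.84 F [-0.4 -0.8 10. ] T [-0.143  0.133  0.005] j6 0.06 std Tz,j6 0.016 0.065 op 0.127
```

Request:
{"op": "servo_tool", "data": {"plan": [[[0,0,-0.0001,-0.02,-1],[0,0,0,0,-1]]]}}

```text
time_s: 18.0
eef_pos: [0.5795, 0.1865, 0.1686]
eef_rot: [0.002, 0.39, 0.921, 0.001]
wrist_force: [-0.3, -0.6, 11.0]
opening: 0.125
```

```bash
python3 m.py 5
```

```text
t 18.2 pos [579.52 186.51 168.59] turn(deg from start) 42.99 F [-0.4 -0.9 10.4] T [-0.144  0.169  0.019] j6 0.06 std Tz,j6 0.032 0.065 op 0.129
```

Request:
{"op": "servo_tool", "data": {"plan": [[[0,0,-0.0001,-0.02,-1],[0,0,0,0,-1]]]}}

```text
time_s: 18.4
eef_pos: [0.5795, 0.1865, 0.1685]
eef_rot: [0.002, 0.399, 0.917, 0.001]
wrist_force: [-0.7, -0.9, 10.2]
opening: 0.13
```

```bash
python3 m.py 5
```

```text
t 18.6 pos [579.55 186.5  168.52] turn(deg from start) 44.13 F [-0.5 -1.1 10.5] T [-0.188  0.146  0.01 ] j6 0.061 std Tz,j6 0.026 0.065 op 0.127
```

Request:
{"op": "servo_tool", "data": {"plan": [[[0,0,-0.0001,-0.02,-1],[0,0,0,0,-1]]]}}

```text
time_s: 18.8
eef_pos: [0.5796, 0.1865, 0.1685]
eef_rot: [0.002, 0.408, 0.913, 0.001]
wrist_force: [-0.6, -1.5, 10.7]
opening: 0.129
```

```bash
python3 m.py 4
```

```text
t 18.95 pos [579.58 186.5  168.46] turn(deg from start) 45.28 F [-0.6 -1.1 10.5] T [-0.156  0.153  0.01 ] j6 0.073 std Tz,j6 0.034 0.068 op 0.13
```

Request:
{"op": "servo_tool", "data": {"plan": [[[0,0,-0.0001,-0.02,-1],[0,0,0,0,-1]]]}}

```text
time_s: 19.15
eef_pos: [0.5796, 0.1865, 0.1684]
eef_rot: [0.002, 0.417, 0.909, 0.001]
wrist_force: [-1.2, -1.0, 10.7]
opening: 0.129
```

```bash
python3 m.py 4
```

```text
t 19.3 pos [579.58 186.5  168.38] turn(deg from start) 46.43 F [-0.7 -1.1 10.2] T [-0.184  0.134  0.032] j6 0.074 std Tz,j6 0.017 0.068 op 0.128
```

Request:
{"op": "servo_tool", "data": {"plan": [[[0,0,-0.0001,-0.02,-1],[0,0,0,0,-1]]]}}

```text
time_s: 19.5
eef_pos: [0.5796, 0.1865, 0.1683]
eef_rot: [0.003, 0.426, 0.905, 0.001]
wrist_force: [-0.4, -1.4, 10.2]
opening: 0.13
```

```bash
python3 m.py 4
```

```text
t 19.65 pos [579.63 186.49 168.32] turn(deg from start) 47.57 F [-0.5 -0.6 10.4] T [-0.179  0.161  0.017] j6 0.074 std Tz,j6 0.033 0.068 op 0.13
```

Request:
{"op": "servo_tool", "data": {"plan": [[[0,0,-0.0001,-0.02,-1],[0,0,0,0,-1]]]}}

```text
time_s: 19.85
eef_pos: [0.5796, 0.1865, 0.1683]
eef_rot: [0.003, 0.435, 0.9, 0.001]
wrist_force: [0.1, -0.6, 10.2]
opening: 0.128
```

```bash
python3 m.py 4
```

```text
t 20.0 pos [579.63 186.49 168.25] turn(deg from start) 48.72 F [-0.5 -0.8 10.9] T [-0.161  0.133  0.05 ] j6 0.075 std Tz,j6 0.013 0.068 op 0.13
```

Request:
{"op": "servo_tool", "data": {"plan": [[[0,0,-0.0001,-0.02,-1],[0,0,0,0,-1]]]}}

```text
time_s: 20.2
eef_pos: [0.5796, 0.1865, 0.1682]
eef_rot: [0.003, 0.444, 0.896, 0.001]
wrist_force: [-0.4, -1.3, 11.1]
opening: 0.131
```

```bash
python3 m.py 5
```

```text
t 20.4 pos [579.65 186.49 168.18] turn(deg from start) 49.86 F [-0.8 -0.8 10.8] T [-0.156  0.136  0.022] j6 0.063 std Tz,j6 0.027 0.065 op 0.127
```

Request:
{"op": "servo_tool", "data": {"plan": [[[0,0,-0.0001,-0.02,-1],[0,0,0,0,-1]]]}}

```text
time_s: 20.6
eef_pos: [0.5797, 0.1865, 0.1681]
eef_rot: [0.003, 0.453, 0.891, 0.001]
wrist_force: [-0.6, -1.3, 11.4]
opening: 0.124
```

```bash
python3 m.py 4
```

```text
t 20.75 pos [579.69 186.5  168.12] turn(deg from start) 51.01 F [-0.1 -1.2 10.7] T [-0.202  0.164  0.02 ] j6 0.075 std Tz,j6 0.03 0.068 op 0.124
```

Request:
{"op": "servo_tool", "data": {"plan": [[[0,0,-0.0001,-0.02,-1],[0,0,0,0,-1]]]}}

```text
time_s: 20.95
eef_pos: [0.5797, 0.1865, 0.168]
eef_rot: [0.003, 0.462, 0.887, 0.001]
wrist_force: [-1.0, -1.8, 11.2]
opening: 0.128
```

```bash
python3 m.py 4
```

```text
t 21.1 pos [579.7  186.48 168.05] turn(deg from start) 52.15 F [-0.1 -1.2 11. ] T [-0.199  0.168  0.011] j6 0.075 std Tz,j6 0.004 0.068 op 0.126
```

Request:
{"op": "servo_tool", "data": {"plan": [[[0,0,-0.0001,-0.02,-1],[0,0,0,0,-1]]]}}

```text
time_s: 21.3
eef_pos: [0.5797, 0.1865, 0.168]
eef_rot: [0.003, 0.471, 0.882, 0.001]
wrist_force: [-0.1, -0.7, 10.6]
opening: 0.129
```

```bash
python3 m.py 4
```

```text
t 21.45 pos [579.71 186.48 167.97] turn(deg from start) 53.3 F [-0.3 -0.6 11.1] T [-0.205  0.166  0.008] j6 0.076 std Tz,j6 0.014 0.068 op 0.131
```

Request:
{"op": "servo_tool", "data": {"plan": [[[0,0,-0.0001,-0.02,-1],[0,0,0,0,-1]]]}}

```text
time_s: 21.65
eef_pos: [0.5798, 0.1865, 0.1679]
eef_rot: [0.003, 0.48, 0.877, 0.002]
wrist_force: [-0.3, -1.6, 10.8]
opening: 0.132
```

```bash
python3 m.py 4
```

```text
t 21.8 pos [579.73 186.49 167.91] turn(deg from start) 54.45 F [-0.7 -1.4 11.3] T [-0.186  0.139  0.047] j6 0.076 std Tz,j6 0.009 0.068 op 0.129
```

Request:
{"op": "servo_tool", "data": {"plan": [[[0,0,-0.0001,-0.02,-1],[0,0,0,0,-1]]]}}

```text
time_s: 22.0
eef_pos: [0.5797, 0.1865, 0.1679]
eef_rot: [0.003, 0.488, 0.873, 0.002]
wrist_force: [-0.1, -0.6, 11.1]
opening: 0.13
```

```bash
python3 m.py 4
```

```text
t 22.15 pos [579.75 186.48 167.86] turn(deg from start) 55.59 F [-0.7 -0.6 11.9] T [-0.203  0.191  0.027] j6 0.083 std Tz,j6 0.028 0.068 op 0.129
```

Request:
{"op": "servo_tool", "data": {"plan": [[[0,0,-0.0001,-0.02,-1],[0,0,0,0,-1]]]}}

```text
time_s: 22.35
eef_pos: [0.5798, 0.1865, 0.1678]
eef_rot: [0.003, 0.497, 0.868, 0.002]
wrist_force: [0.3, -1.5, 10.8]
opening: 0.131
```

```bash
python3 m.py 4
```

```text
t 22.5 pos [579.78 186.47 167.8 ] turn(deg from start) 56.74 F [-0.3 -1.4 11.5] T [-0.216  0.177  0.027] j6 0.084 std Tz,j6 0.024 0.068 op 0.127
```

```bash
sed -i '$a print("j6",A[:,10].round(3),"yaw",A[:,3].round(3))' m.py
```

Request:
{"op": "servo_tool", "data": {"plan": [[[0,0,-0.0001,-0.02,-1],[0,0,0,0,-1]]]}}

```text
time_s: 22.7
eef_pos: [0.5798, 0.1865, 0.1677]
eef_rot: [0.003, 0.506, 0.863, 0.002]
wrist_force: [-0.4, -1.1, 11.5]
opening: 0.13
```

```bash
python3 m.py 4
```

```text
t 22.85 pos [579.8  186.48 167.74] turn(deg from start) 57.88 F [-0.8 -0.8 11.5] T [-0.211  0.192  0.012] j6 0.085 std Tz,j6 0.026 0.068 op 0.128
j6 [0.198 0.078 0.036 0.027] yaw [119.249 119.27  119.271 119.276]
```

Request:
{"op": "servo_tool", "data": {"plan": [[[0,0,-0.0001,-0.02,-1],[0,0,0,0,-1]]]}}

```text
time_s: 23.05
eef_pos: [0.5798, 0.1865, 0.1677]
eef_rot: [0.003, 0.514, 0.858, 0.002]
wrist_force: [-1.1, -1.7, 11.8]
opening: 0.126
```

```bash
python3 m.py 4
```

```text
t 23.2 pos [579.81 186.47 167.66] turn(deg from start) 59.03 F [-0.5 -1.1 11.7] T [-0.201  0.205  0.009] j6 0.086 std Tz,j6 0.008 0.068 op 0.126
j6 [0.199 0.079 0.037 0.028] yaw [118.101 118.123 118.129 118.13 ]
```

Request:
{"op": "servo_tool", "data": {"plan": [[[0,0,-0.0001,-0.02,-1],[0,0,0,0,-1]]]}}

```text
time_s: 23.4
eef_pos: [0.5798, 0.1865, 0.1676]
eef_rot: [0.003, 0.523, 0.852, 0.002]
wrist_force: [-2.0, -1.6, 12.5]
opening: 0.127
```

```bash
python3 m.py 4
```

```text
t 23.55 pos [579.84 186.46 167.6 ] turn(deg from start) 60.18 F [-1.2 -1.  12. ] T [-0.21   0.211  0.017] j6 0.087 std Tz,j6 0.016 0.068 op 0.128
j6 [0.2   0.08  0.038 0.029] yaw [116.957 116.978 116.984 116.98 ]
```

Request:
{"op": "servo_tool", "data": {"plan": [[[0,0,-0.0001,-0.02,-1],[0,0,0,0,-1]]]}}

```text
time_s: 23.75
eef_pos: [0.5799, 0.1865, 0.1675]
eef_rot: [0.003, 0.531, 0.847, 0.002]
wrist_force: [-0.9, -1.3, 12.0]
opening: 0.128
```

```bash
python3 m.py 4
```

```text
t 23.9 pos [579.85 186.46 167.53] turn(deg from start) 61.32 F [-0.8 -1.1 12.3] T [-0.239  0.227  0.027] j6 0.087 std Tz,j6 0.037 0.068 op 0.13
j6 [0.201 0.08  0.039 0.029] yaw [115.811 115.83  115.837 115.84 ]
```

Request:
{"op": "servo_tool", "data": {"plan": [[[0,0,-0.0001,-0.02,-1],[0,0,0,0,-1]]]}}

```text
time_s: 24.1
eef_pos: [0.5798, 0.1864, 0.1674]
eef_rot: [0.003, 0.54, 0.842, 0.002]
wrist_force: [-0.7, -1.2, 12.1]
opening: 0.131
```

```bash
python3 m.py 4
```

```text
t 24.25 pos [579.86 186.46 167.46] turn(deg from start) 62.46 F [-0.6 -1.4 12.1] T [-0.224  0.215  0.005] j6 0.09 std Tz,j6 0.01 0.068 op 0.13
j6 [0.204 0.083 0.041 0.032] yaw [114.665 114.688 114.692 114.695]
```

Request:
{"op": "servo_tool", "data": {"plan": [[[0,0,-0.0001,-0.02,-1],[0,0,0,0,-1]]]}}

```text
time_s: 24.45
eef_pos: [0.5799, 0.1864, 0.1674]
eef_rot: [0.003, 0.548, 0.836, 0.002]
wrist_force: [-0.6, -0.6, 11.7]
opening: 0.132
```

```bash
python3 m.py 4
```

```text
t 24.6 pos [579.87 186.44 167.39] turn(deg from start) 63.61 F [-0.9 -1.3 12.8] T [-0.249  0.222  0.039] j6 0.094 std Tz,j6 0.017 0.069 op 0.128
j6 [0.208 0.086 0.045 0.035] yaw [113.521 113.539 113.546 113.545]
```

Request:
{"op": "servo_tool", "data": {"plan": [[[0,0,-0.0001,-0.02,-1],[0,0,0,0,-1]]]}}

```text
time_s: 24.8
eef_pos: [0.5799, 0.1864, 0.1673]
eef_rot: [0.003, 0.556, 0.831, 0.002]
wrist_force: [-1.3, -1.3, 12.1]
opening: 0.131
```

```bash
python3 m.py 4
```

```text
t 24.95 pos [579.9  186.43 167.35] turn(deg from start) 64.75 F [-1.2 -1.1 12.3] T [-0.234  0.224  0.063] j6 0.127 std Tz,j6 0.018 0.069 op 0.13
j6 [0.242 0.12  0.078 0.069] yaw [112.378 112.4   112.403 112.405]
```

Request:
{"op": "servo_tool", "data": {"plan": [[[0,0,0,-0.02,-1],[0,0,0,0,-1]]]}}

```text
time_s: 25.15
eef_pos: [0.5799, 0.1864, 0.1674]
eef_rot: [0.003, 0.565, 0.825, 0.002]
wrist_force: [-1.6, -1.5, 13.5]
opening: 0.129
```

```bash
python3 m.py 5
```

```text
t 25.35 pos [579.92 186.44 167.35] turn(deg from start) 65.89 F [-1.  -1.1 12.9] T [-0.249  0.202  0.114] j6 0.163 std Tz,j6 0.014 0.066 op 0.127
j6 [0.29  0.167 0.126 0.116 0.115] yaw [111.238 111.262 111.262 111.262 111.266]
```

Request:
{"op": "servo_tool", "data": {"plan": [[[0,0,0.0005,0,-1],[0,0,0.0005,0,-1],[0,0,0,0,-1]]]}}

```text
time_s: 25.65
eef_pos: [0.5799, 0.1864, 0.1679]
eef_rot: [0.003, 0.565, 0.825, 0.002]
wrist_force: [0.7, -0.4, 9.7]
opening: 0.128
```

```bash
python3 m.py 4
```

```text
t 25.8 pos [579.9  186.41 167.88] turn(deg from start) 65.89 F [ 0.3 -1.2 10. ] T [-0.176 -0.057  0.113] j6 0.104 std Tz,j6 0.013 0.0 op 0.127
j6 [0.104 0.104 0.104 0.104] yaw [111.259 111.261 111.258 111.259]
```

Request:
{"op": "servo_tool", "data": {"plan": [[[0,0,0.0005,0,-1],[0,0,0.0005,0,-1],[0,0,0,0,-1]]]}}

```text
time_s: 26.1
eef_pos: [0.5798, 0.1864, 0.1681]
eef_rot: [0.002, 0.565, 0.825, 0.002]
wrist_force: [2.5, -0.6, 6.0]
opening: 0.126
```

```bash
python3 m.py 4
```

```text
t 26.25 pos [579.79 186.42 168.1 ] turn(deg from start) 65.9 F [ 3.5 -0.9  6.4] T [-0.163 -0.685  0.055] j6 0.088 std Tz,j6 0.025 0.001 op 0.128
j6 [0.086 0.088 0.088 0.089] yaw [111.253 111.252 111.253 111.254]
```

Request:
{"op": "servo_tool", "data": {"plan": [[[0,0,0.0005,0,-1],[0,0,0.0005,0,-1],[0,0,0,0,-1]]]}}

```text
time_s: 26.55
eef_pos: [0.5797, 0.1864, 0.1682]
eef_rot: [0.002, 0.565, 0.825, 0.002]
wrist_force: [6.2, -0.2, 1.9]
opening: 0.13
```

```bash
python3 m.py 4
```

```text
t 26.7 pos [579.69 186.43 168.24] turn(deg from start) 65.91 F [ 6.1 -0.1  2. ] T [-0.113 -1.261  0.076] j6 0.063 std Tz,j6 0.008 0.0 op 0.129
j6 [0.063 0.063 0.063 0.063] yaw [111.243 111.246 111.246 111.244]
```

Request:
{"op": "servo_tool", "data": {"plan": [[[0.0005,0,0.0004,0,-1],[0.0005,0,0.0003,0,-1],[0,0,0,0,-1]]]}}

```text
time_s: 27.0
eef_pos: [0.5798, 0.1864, 0.1683]
eef_rot: [0.001, 0.565, 0.825, 0.001]
wrist_force: [5.3, 0.3, 1.1]
opening: 0.127
```

```bash
python3 m.py 4
```

```text
t 27.15 pos [579.81 186.44 168.27] turn(deg from start) 65.9 F [5.5 0.2 0.3] T [-0.114 -1.21   0.088] j6 0.079 std Tz,j6 0.004 0.0 op 0.13
j6 [0.079 0.079 0.079 0.079] yaw [111.252 111.249 111.253 111.255]
```

Request:
{"op": "servo_tool", "data": {"plan": [[[0.0005,0,0,0,-1],[0.0005,0,0,0,-1],[0,0,0,0,-1]]]}}

```text
time_s: 27.45
eef_pos: [0.5799, 0.1865, 0.1682]
eef_rot: [0.0, 0.565, 0.825, 0.0]
wrist_force: [4.7, 0.2, 2.6]
opening: 0.129
```

```bash
python3 m.py 3
```

```text
t 27.55 pos [579.91 186.45 168.22] turn(deg from start) 65.89 F [ 4.9 -0.5  2. ] T [-0.127 -1.025  0.098] j6 0.094 std Tz,j6 0.021 0.001 op 0.129
j6 [0.096 0.094 0.093] yaw [111.256 111.257 111.256]
```

Request:
{"op": "servo_tool", "data": {"plan": [[[0,0,0,0,-0.6],[0,0,0,0,-0.4],[0,0,0,0,-0.2],[0,0,0,0,0],[0,0,0,0,0],[0,0,0,0,0]]]}}

```text
time_s: 28.15
eef_pos: [0.5793, 0.1865, 0.1679]
eef_rot: [-0.0, 0.565, 0.825, -0.0]
wrist_force: [-0.5, 0.3, -0.2]
opening: 0.5
```

```bash
python3 m.py 3
```

```text
t 28.25 pos [579.32 186.49 167.92] turn(deg from start) 65.89 F [-0.3 -0.1  0.2] T [ 0.012 -0.014  0.015] j6 0.0 std Tz,j6 0.01 0.0 op 0.499
j6 [0. 0. 0.] yaw [111.26  111.257 111.257]
```

Request:
{"op": "servo_tool", "data": {"plan": [[[0,0,0.005,0,0],[0,0,0.015,0,0],[0,0,0.02,0,0],[0,0,0.03,0,0],[0,0,0.03,0,0],[-0.01,0,0.02,0,0],[-0.03,-0.03,0.01,0,0],[-0.03,-0.04,0,0,0]]]}}

```text
time_s: 29.05
eef_pos: [0.5099, 0.1169, 0.3015]
eef_rot: [0.002, 0.563, 0.826, 0.002]
wrist_force: [0.9, -0.8, 1.6]
opening: 0.497
```

Request:
{"op": "servo_tool", "data": {"plan": [[[-0.03,-0.04,0,0,0],[-0.03,-0.04,0,0,0],[-0.03,-0.04,0,0,0],[-0.02,-0.04,0,0,0],[0,-0.03,0,0,0],[0,0,0,0,0],[0,0,0,0,0]]]}}

```text
time_s: 29.75
eef_pos: [0.3996, -0.0739, 0.2991]
eef_rot: [0.001, 0.565, 0.825, 0.0]
wrist_force: [-0.3, -0.1, -0.4]
opening: 0.498
```

Run:
```python
from h import *
st()
s,t=camera("scene"),camera("top")
Q=(.578,.1856);out=[]
for c in(s,t):
  zf=.139+.002+.006; zt=zf+.035
  im=bird2(c,*Q,zf,.045,760);ov(im,0,0,.031,(0,0,255),.045)
  im2=bird2(c,*Q,zt,.045,760);a=np.radians(111.26);u=np.array([np.cos(a),np.sin(a)]);w=np.array([-u[1],u[0]])*.006
  for k in(1,-1): seg(im2,k*w-u*.028,k*w+u*.028,(0,0,255),.045)
  out.append(np.hstack([im,im2]))
cv2.imwrite("pics/f.png",cv2.resize(np.vstack(out),(600,600)))
cv2.imwrite("pics/fs.png",s["img"])
```

```text
t 29.75 pos [ 0.3996 -0.0739  0.2991] yaw 111.14 q [-0.48 -0.27  1.93  0.    1.48 -0.85] F [-0.3 -0.1 -0.4] T [ 0.011  0.028 -0.   ] open 0.498
```

View pics/f.png

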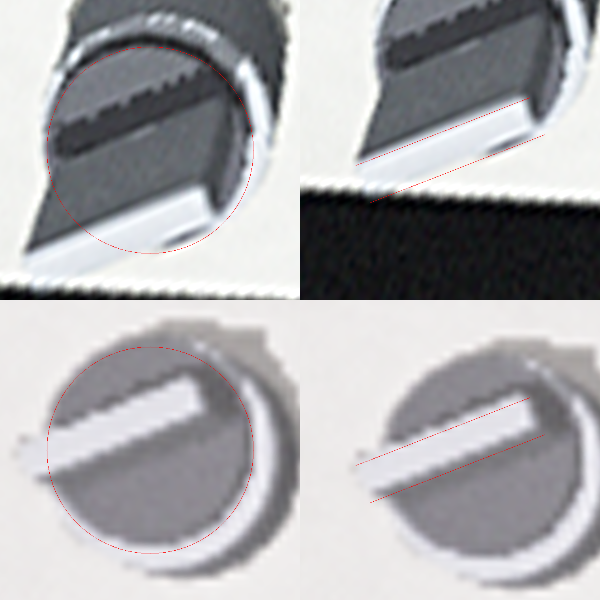

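View pics/fs.png

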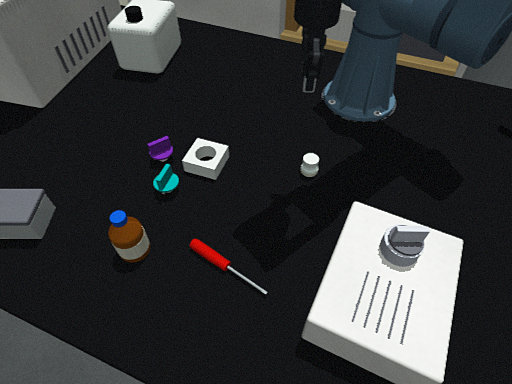

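Run:
```python
from h import *
t=camera("top");s=camera("scene")
for c,z,th in((t,.182,195),(s,.182,190)):
  im=bird2(c,.578,.1856,z,.045,760);g=cv2.cvtColor(im,cv2.COLOR_BGR2GRAY)
  e=cv2.Canny(g,40,120)
  L=cv2.createLineSegmentDetector().detect(cv2.GaussianBlur(g,(0,0),2))[0][:,0]
  for x1,y1,x2,y2 in L:
    l=np.hypot(x2-x1,y2-y1)
    if l>180:
      a=np.degrees(np.arctan2(-(x2-x1),-(y2-y1)))%180 # yaw (y=-col,x=-row)
      if 90<a<130: print(round(l),round(a,2),(x1.round(),y1.round(),x2.round(),y2.round()))
```

```text
436 111.36 (np.float32(554.0), np.float32(245.0), np.float32(148.0), np.float32(404.0))
```

Run:
```python
from h import *
s,t=camera("scene"),camera("top")
def crop(c,cx,cy,w,f): return cv2.resize(c["img"][cy-w:cy+w,cx-w:cx+w],None,fx=f,fy=f,interpolation=cv2.INTER_CUBIC)
# overlay a model of lamp upright at candidates
from math import *
def model(c,x,y,zo,a,tilt,cx,cy,w,f):
    im=crop(c,cx,cy,w,f)
    Rz,_=cv2.Rodrigues(np.array([0,0,radians(a)]));Rx,_=cv2.Rodrigues(np.array([radians(tilt),0,0]))
    R=Rz@Rx
    def pj(p): q=proj(c,R@np.array(p)+[x,y,zo]); return ((q-[cx-w,cy-w]+.5)*f-.5)
    top=[pj(p) for p in[(.028,.006,.067),(-.028,.006,.067),(-.028,-.006,.067),(.028,-.006,.067)]]
    cv2.polylines(im,[np.int32(np.round(top))],True,(0,0,255),1)
    for z in(.032,):
        cv2.polylines(im,[np.int32(np.round([pj((.031*cos(k),.031*sin(k),z)) for k in np.linspace(0,2*pi,60)]))],True,(0,200,0),1)
    return im
zo=.139+.002-.026
rows=[]
for tilt in(0,-2.5):
    rows.append(np.hstack([model(s,.578,.1862,zo,111.3,tilt,405,243,28,7),model(t,.578,.1862,zo,111.3,tilt,131,198,28,7)]))
cv2.imwrite("pics/m.png",cv2.resize(np.vstack(rows),(600,600)))
```

```text
(no output)
```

View pics/m.png

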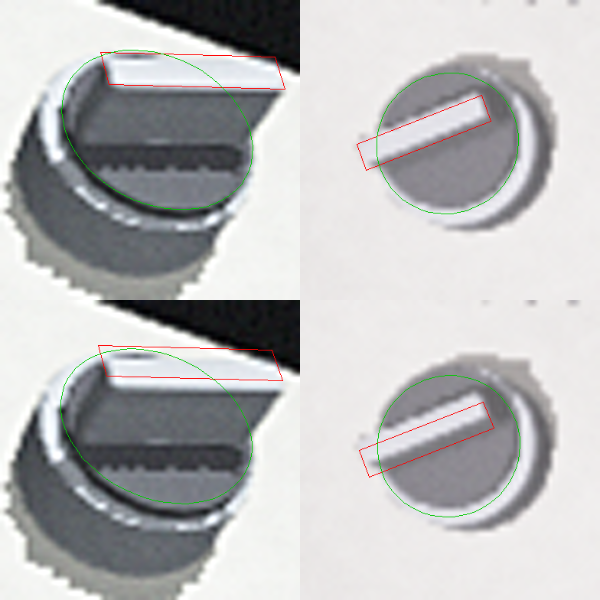

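```bash
python3 -c "
from h import *
st();print(hand_in())"
```

```text
t 30.05 pos [ 0.3996 -0.0726  0.298 ] yaw 111.36 q [-0.47 -0.27  1.93  0.    1.48 -0.85] F [-0.5  0.2  0.3] T [0.041 0.028 0.029] open 0.502
the job is handed in; nothing more can be done
None
```

I refitted the lamp in the detector and handed the job in at 30 s. No verdict was reported, so success rests on my own checks below.

**What I did:**
- I took the lamp from its block and lowered it into the port. The pins passed through the notches without contact, and the plate was felt at the expected height.
- I pressed the plate in by about 4 mm and turned the lamp clockwise in small steps, lowering the tool to match the ramps.
- The stop came up at about 64.5°. I ended the turn at 65.9°, with about 0.08 N m above the friction level. That squeezes the cushion by about 0.7 mm, well under the 2 mm limit.
- I eased off the downward pressure, let go and backed away.

**Last checks:**
- **Angle:** the handle lies at 111.4° in the picture, against 111.3° at release, so it did not spring back measurably.
- **Seating:** an upright lamp model fits both camera views to about 0.5–1 mm. A model tilted 2.5° one way fits worse.
- **Other things:** in the last scene view the bottle, jar, screwdriver and look-alikes stand where they were at the start.
- **Robot:** the arm is clear of everything and reads about zero force.

**What did not agree:**
- While I eased off the pressure before letting go, a sideways force of 5–6 N built up between gripper and lamp. It vanished on release.
- The measured tool position stood about 1–2 mm from the port position found in the pictures, beyond what I had commanded, which I put down to calibration and arm give.

I could not read the interlock, plate and cushion travels directly. The figures for them come from force and torque.

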